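# Cap the water tank's filler neck with its cam-arm coupling

## Task

Close the steel water tank: pick up the coupling from the round wooden trivet and push it straight down onto the tank's grooved neck, past the tight rubber seal, until its inner washer sits firmly home. Then swing its two cam arms, red tab and blue tab, down one after the other until each just meets its stop, pressing gently, and let go. Leave the other kitchen things where they are.

Things in the scene. Friction and masses are not known exactly. Their poses are not given: they have to be found in the camera images.
- neck_top (a point): Centre of the flat top of the tank's upright grooved neck, z up, 127 mm above the counter. The neck is 40 mm across and stands 57 mm above the drum; its top edge is only broken by 1 mm, so a socket over about 1.5 mm off-centre lands on the rim; the groove (26 mm across) lies 10 to 33 mm below the top. The coupling goes on at any yaw, with 0.6 mm clearance all round.
- neck_seal (a point): Centre of the springy black rubber seal ring round the neck, 36.5 mm below neck_top. It stops the coupling 4 to 8 mm before it is home; from there a steady push of roughly 5 to 12 N, beyond its own weight, slides it on until its washer meets the neck's top. The seal keeps it there. A firm push is 20 to 25 N; much more, or forcing it on askew, spoils the seal.
- tank: The steel water tank, fixed: a squat drum 210 mm across and 70 mm high with the neck on top at its centre; origin at the centre of its underside on the counter.
- coupling_grip (a point): Centre of the coupling's black square grip stub (30 x 30 mm, 42 mm high, upright, sides along the coupling's x and y; z up its axis). The stub's foot, a solid shoulder 40 mm across, is 21 mm below this point, the mouth 69 mm below. Fully home on the neck, this point is 28 to 32 mm above neck_top (by the washer's thickness), on its axis.
- coupling: The aluminium coupling, a cap 51 mm across, 0.3 to 0.5 kg with arms; starts mouth down on a round wooden trivet 150 mm across and 16 mm high. Origin at the centre of its mouth. Socket 41.2 mm across, 43 mm deep. Two cam arms stand out, red towards +y, blue towards -y: hinge pins parallel to x, 30 mm from the axis and 22 mm above the mouth.
- gasket: Black rubber washer, 39 mm across, inside the coupling against its ceiling, out of sight; its thickness differs each time (2 to 6 mm). Origin at the centre of its lower face, 37 to 41 mm above the mouth; it gives 1 mm per 10 N. The coupling is home when this face is pressed firmly on the neck's top.
- cam_red_tab (a point): Centre of the red end tab (22 wide, 20 long, 8 mm thick) of the red cam arm, 70 mm from its hinge pin, on the coupling's +y side. The arm, a steel bar 14 mm wide and 5 mm thick, ends 80 mm from the pin.
- cam_blue_tab (a point): Centre of the blue end tab of the blue cam arm, on the coupling's -y side; sizes and motion as the red arm.
- cam_red (a joint): Red cam arm, rad: 0 open (starts 0 to 0.2), 1.25 fully down on its hard stop. The bar leans 0.70 + this from the coupling's axis and turns outwards and down. Pressing straight down 25 to 35 mm outside the pin takes it all the way with about 3 N (pressing on its very end jams it); it stays where left; at the stop the bar is 12 mm below the pin there. Keep under 10 N. Swing it only with the coupling home.
- cam_blue (a joint): Blue cam arm, rad: 0 open (starts 0 to 0.2), 1.25 fully down on its hard stop; moves as the red one.
- bowl: Orange ceramic bowl, 150 mm across, 62 mm high, bystander; origin at the centre of its underside.
- blue_box: Sky-blue lidded plastic box, 140 x 200 x 91 mm, bystander; origin at the centre of its underside.
- budare: Black round griddle, 250 mm across, 10 mm thick, with a handle, bystander; origin under its centre.
- tongs: Steel tongs lying flat, about 230 mm long, bystander; origin under their middle.
- spoon_rest: Dark wooden spoon rest 220 x 85 mm with a wooden spoon on it, 22 mm high, bystander; origin under its centre.
Not all that is in view belongs to the job. Of the things that look like the tank, the larger one is meant.

How it is judged:
By the outcome, as a careful person would: the job done as asked, in the order asked, and still so for the second after the job is handed in, with the robot touching nothing.
It also fails if it takes over 64 s, if anything falls off the work surface, if the arm or the gripper's body presses on something with over 40 N, if the wrist force passes 120 N, or if a joint passes its speed limit or range.

## Robot

A 6-joint arm with a two-finger parallel gripper is mounted at the origin on the work surface. World frame = base frame: x ahead of the robot, y to its left, z up, the work surface at z = 0. Lengths are in m, angles in rad, forces in N, time in s.
With the tool pointing down it reaches from about 0.325 to 0.9 m from the base axis. Payload 6.1 kg.
Tool frame: the origin (TCP) lies midway between the tips of the shut fingers; the grasp point (between the pads) lies 19 mm behind it; x points along the fingers, y is the direction in which the jaws open and shut, and the axes are right-handed (so a half turn about x gives the same grasp; the last joint's range is limited). The gripper opens to 85 mm and grips with 20 to 120 N. Pads are 22 mm wide; open, the fingers measure 114 mm over their backs; the gripper's body (76 mm by 85 mm) begins 54 mm behind the grasp point. The pads swing forward as they close: fully open they stand 13 mm farther back than shut.
Start: joints at [-1.323, 0.22, 1.526, -0, 1.395, -0.126], TCP at [0.228, -0.582, 0.231] pointing down, gripper open.
Joint ranges: [-2.98, 2.98], [-0.91, 2.08], [0.09, 2.57], [-1.24, 4.39], [0.2, 2.65], [-2.68, 2.68]. Speed limits (rad/s): [2.57, 2.57, 3.01, 3.14, 3.14, 3.14].

## Interface

Orientations are given as [roll, pitch, yaw] about the fixed x, y, z axes, in that order (R = Rz(yaw) Ry(pitch) Rx(roll)).
In Python, from plant import movep, move_l, set_joints, gripper_to, hold, inverse_kinematics, observe, get_image, get_calibration, Unreachable, job_done gives the robot as it stands. Calls block until the motion is done:
- movep(position, orientation): joint-space move of the TCP to a pose.
- move_l(position, feed=0.15, rotation=None, max_force=None): straight line of the TCP; rotation=None keeps the orientation; feed is the mean speed in m/s. With max_force (N) it stops when the force on the tool has changed by that much, and returns True; else False.
- set_joints(angles): joint-space move.
- gripper_to(opening, f_grip=None): finger opening in m; f_grip is the grip in N (None keeps the last); returns when the fingers have stopped.
- hold(seconds).
- inverse_kinematics(position, orientation): joint angles nearest the present ones, or None.
- observe(): the state.
- get_image(name): name is "side" or "top" or "wrist"; returns (picture, depth): 480x640x3 uint8, red, green, blue; 480x640 float32, m along the optical axis (not along the pixel's ray), 0 where there is no reading.
- get_calibration(name): a dict with "intrinsics" (3x3 intrinsics, pixels), "dist_coeffs" ([k1, k2, p1, p2, k3] as OpenCV has them; the pictures are not rectified), "world_from_camera" (4x4, takes a point from camera to world coordinates). Camera axes: x right, y down, z forward; pixel columns grow to the right and rows downward; lengths in m; the calibration is good to about 2 mm. A picture is of the moment at which its call begins: read the wrist's pose just before it. get_calibration takes no time and is no camera call; for the wrist camera it gives the pose at the moment of the call.
A pose or a line that the arm cannot do raises Unreachable and nothing moves.
- job_done(): hands the job in, once; it reports no verdict.
The state is a dict: "time_s": time; "q": joint angles; "joint_velocities": joint speeds; "joint_torque": joint torques, N m; "eef_pos": TCP position; "tcp_rot": TCP orientation; "ft_force": force on the tool from outside, world axes, zero at the start; "torque": the same for the moment, N m; "opening": finger opening in m.
Only numpy, scipy, OpenCV 4.12 (cv2) and the standard library are available. Lean on these libraries where they do the work, as an engineer would, in place of code of your own. Each camera call takes 0.05 s, during which the arm holds its last target.

## Working session

There is one attempt and no reset: what is moved stays moved. The work goes in short steps, each a Python script; the robot and the scene stay as the last script left them, time stands still between calls to the robot, and variables do not carry over. Pictures are saved under pics/ and viewed, and the job is handed in when it is done.

```bash
ls; mkdir -p pics
python3 - <<'E'
from plant import *
import cv2,numpy as np
for n in ["top","side","wrist"]:
    im,d=get_image(n); cv2.imwrite(f"pics/{n}0.png",im[:,:,::-1]); np.save(f"pics/{n}0.npy",d)
    c=get_calibration(n); np.savez(f"pics/{n}0c.npz",K=c["intrinsics"],D=c["dist_coeffs"],T=c["world_from_camera"])
    print(n,np.round(c["world_from_camera"],3).tolist(),c["intrinsics"][0][0])
print(observe())
E
```

```text
pics
top [[-0.026, -0.992, 0.121, 0.321], [-1.0, 0.028, 0.014, 0.085], [-0.017, -0.121, -0.993, 1.501], [0.0, 0.0, 0.0, 1.0]] 509.29020409519114
side [[-0.841, -0.328, 0.43, -0.157], [-0.541, 0.509, -0.67, 1.044], [0.001, -0.796, -0.605, 0.998], [0.0, 0.0, 0.0, 1.0]] 489.37599330990776
wrist [[0.364, -0.891, -0.27, 0.296], [-0.931, -0.349, -0.103, -0.553], [-0.002, 0.289, -0.957, 0.373], [0.0, 0.0, 0.0, 1.0]] 343.57785945373325
{'time_s': 0.15, 'q': array([-1.32311554e+00,  2.21077013e-01,  1.52737195e+00,  9.48284303e-06,
        1.39472607e+00, -1.26111361e-01]), 'joint_velocities': array([-0.00271763, -0.00077241, -0.00458304, -0.00079927,  0.00224579,
       -0.00135808]), 'joint_torque': array([ 4.57930928e-04, -4.97484398e+01, -3.89904857e+01, -3.65498863e-05,
        7.13501518e-03, -2.88000344e-06]), 'eef_pos': array([ 0.22809028, -0.58137089,  0.2304182 ]), 'tcp_rot': array([-1.70280607,  1.56921392,  1.81257707]), 'ft_force': array([-0.45217021,  0.20722515, -0.39391035]), 'torque': array([ 0.01617152,  0.04587095, -0.01220891]), 'opening': 0.08529133037708816}
```

View pics/top0.png

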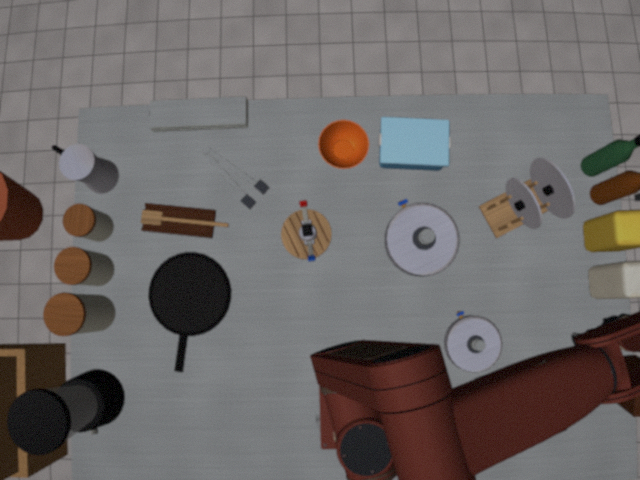

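View pics/side0.png

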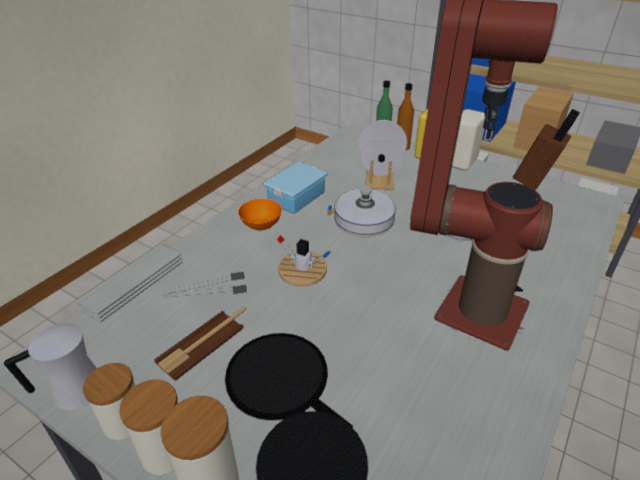

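View pics/wrist0.png

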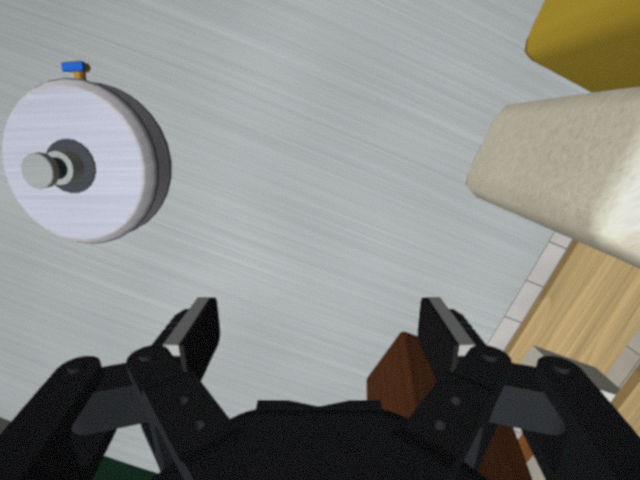

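```bash
cat > h.py <<'E'
import cv2,numpy as np,os,glob
from plant import *
def snap(n,tag):
    c=get_calibration(n) ; im,d=get_image(n)
    cv2.imwrite(f"pics/{tag}.png",im[:,:,::-1]); np.savez(f"pics/{tag}.npz",d=d,K=c["intrinsics"],D=c["dist_coeffs"],T=c["world_from_camera"],im=im)
def load(tag): return np.load(f"pics/{tag}.npz")
def rays(s,uv):
    p=cv2.undistortPoints(np.array(uv,float).reshape(-1,1,2),np.array(s["K"]),np.array(s["D"])).reshape(-1,2)
    return np.c_[p,np.ones(len(p))]
def at_z(s,uv,z):
    r=rays(s,uv)@s["T"][:3,:3].T; o=s["T"][:3,3]
    return o+r*((z-o[2])/r[:,2])[:,None]
def cloud(s,step=1):
    v,u=np.mgrid[0:480:step,0:640:step]; uv=np.c_[u.ravel(),v.ravel()]
    d=s["d"][uv[:,1],uv[:,0]]
    P=(rays(s,uv)*d[:,None])@s["T"][:3,:3].T+s["T"][:3,3]
    return P,uv,d>0
def crop(tag,out,x0,y0,x1,y1,f):
    im=cv2.imread(f"pics/{tag}.png")[y0:y1,x0:x1]
    cv2.imwrite(f"pics/{out}.png",cv2.resize(im,None,fx=f,fy=f,interpolation=cv2.INTER_CUBIC))
E
python3 - <<'E'
from h import *
z=np.load("pics/top0c.npz"); d=np.load("pics/top0.npy")
s=dict(K=z["K"],D=z["D"],T=z["T"],d=d)
print("neck",at_z(s,[(426,236)],.127)); print("tank",at_z(s,[(422,239)],.07))
print("grip",at_z(s,[(307,229)],.016+.069+.021)); print("red,blue",at_z(s,[(304,203),(312,258)],.09))
P,uv,ok=cloud(s)
m=ok&(abs(uv[:,0]-307)<12)&(abs(uv[:,1]-229)<12)
print(P[m][:,2].max(), P[m&(P[:,2]>.09)].mean(0),(m&(P[:,2]>.09)).sum())
m=ok&(abs(uv[:,0]-426)<14)&(abs(uv[:,1]-236)<14)&(P[:,2]>.115)
print(P[m].mean(0),P[m][:,2].max())
m=ok&(abs(uv[:,0]-477)<12)&(abs(uv[:,1]-344)<12)&(P[:,2]>.09);print(P[m].mean(0),P[m][:,2].max())
crop("top0","topc",270,180,470,290,4)
crop("side0","sidec",260,170,410,290,5)
E
```

```text
neck [[ 0.48855777 -0.19993906  0.127     ]]
tank [[ 0.48725873 -0.19989825  0.07      ]]
grip [[0.51986057 0.12425965 0.106     ]]
red,blue [[0.59636484 0.13138312 0.09      ]
 [0.44038025 0.11278543 0.09      ]]
0.11113461643903433 [0.51834518 0.12400742 0.10403872] 119
[ 0.48898219 -0.20319375  0.12586356] 0.13512338880297148
[ 0.18724576 -0.34059988  0.09576517] 0.10155380280994963
```

View pics/topc.png

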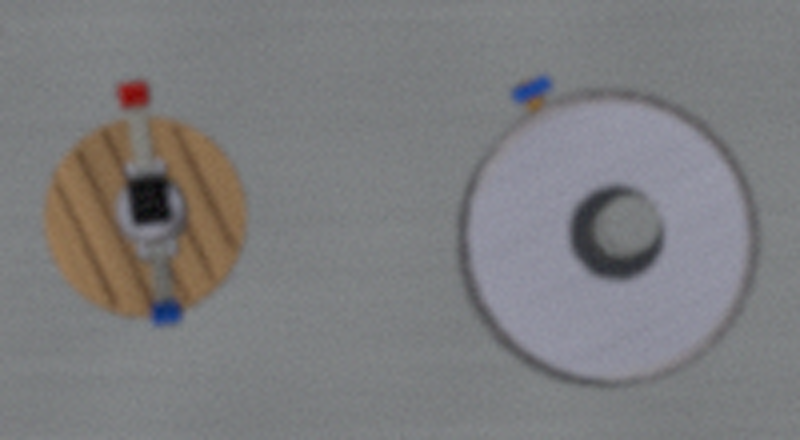

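View pics/sidec.png

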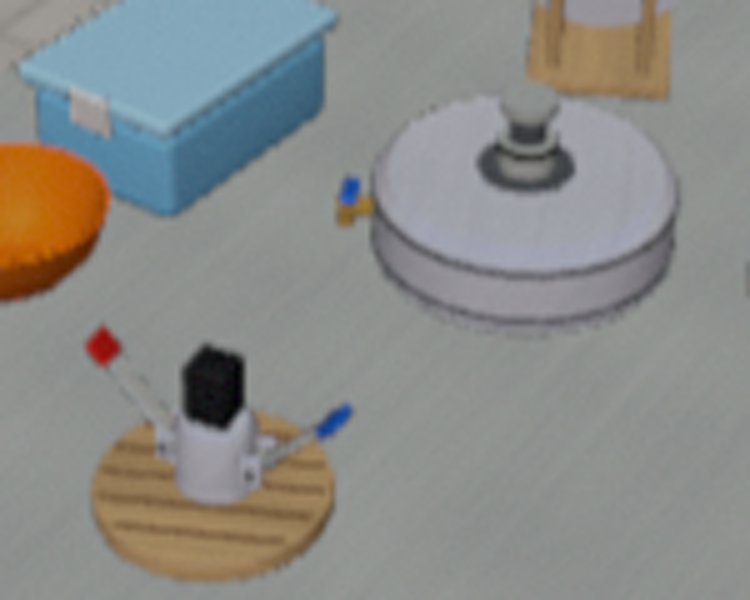

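Run:
```python
from h import *
for psi in (0.12,0.12-np.pi):
    print(inverse_kinematics([.519,.124,.19],[0,np.pi/2,psi]),inverse_kinematics([.4886,-.2,.21],[0,np.pi/2,psi]))
psi=0.12
if inverse_kinematics([.519,.124,.19],[0,np.pi/2,psi]) is None: psi-=np.pi
print(psi)
movep([.519,.124,.19],[0,np.pi/2,psi]); hold(.3)
print(observe()["time_s"],observe()["eef_pos"],observe()["q"])
snap("wrist","w1")
```

```text
[ 0.0866873   0.03561498  1.80897601  0.          1.29700167 -1.60410903] [-0.5379595   0.00419319  1.80219602  0.          1.33520345 -2.22875583]
[ 8.66872994e-02  3.56149776e-02  1.80897601e+00 -4.44089210e-16
  1.29700167e+00  1.53748363e+00] [-5.37959501e-01  4.19318512e-03  1.80219602e+00 -4.44089210e-16
  1.33520345e+00  9.12836826e-01]
0.12
3.15 [0.51910278 0.12369702 0.19000003] [ 8.61222375e-02  3.56964239e-02  1.80889217e+00 -3.88077498e-05
  1.29701046e+00 -1.60403263e+00]
```

View pics/w1.png

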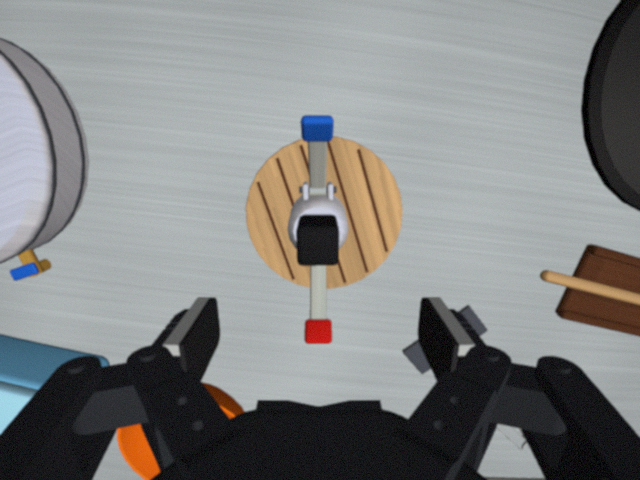

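Run:
```python
from h import *
crop("w1","w1c",280,180,360,280,6)
s=load("w1")
P,uv,ok=cloud(s)
m=ok&(abs(uv[:,0]-319)<25)&(abs(uv[:,1]-240)<30)&(P[:,2]>.1)
print(P[m].mean(0),(P[m].min(0)+P[m].max(0))/2,P[m].max(0)-P[m].min(0),np.median(P[m][:,2]),m.sum())
a=at_z(s,[(316.5,128),(318,331)],.085);print(a, np.arctan2(*(a[1]-a[0])[[1,0]]))
```

```text
[0.51836446 0.12467889 0.10511317] [0.51934242 0.12480821 0.10394615] [0.03164296 0.03217163 0.00766867] 0.10534995267274758 1701
[[0.44069545 0.11487437 0.085     ]
 [0.59871438 0.13467824 0.085     ]] 0.12467589878796898
```

View pics/w1c.png

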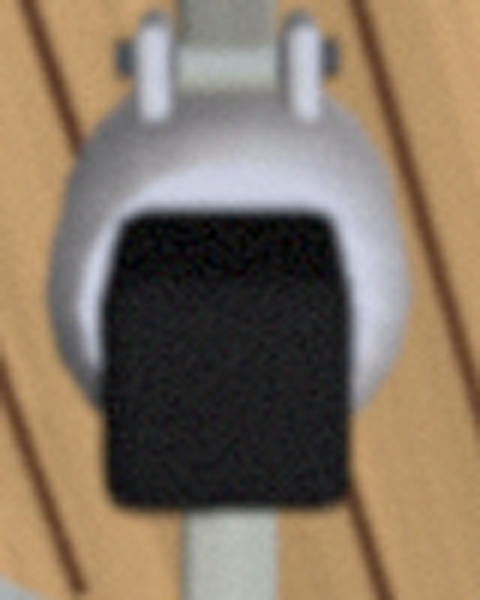

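Run:
```python
from h import *
s=load("w1")
print("corners",at_z(s,[(297.5,245),(338.3,245),(318,264.7),(318,226.7)],.106))
P,uv,ok=cloud(s)
for t in (.1,.103,.104):
    m=ok&(abs(uv[:,0]-319)<25)&(abs(uv[:,1]-240)<30)&(P[:,2]>t)
    r=uv[m]; print(t,m.sum(),r.min(0),r.max(0),P[m].mean(0))
g=cv2.cvtColor(s["im"],cv2.COLOR_RGB2GRAY).astype(int)
print(g[205:270,318].tolist()); print(g[245,290:345].tolist())
movep([.519,.124-.324,.211],[0,np.pi/2,.12]); hold(.3)
print(observe()["time_s"],observe()["eef_pos"])
snap("wrist","w2")
crop("w2","w2c",270,190,370,290,6)
```

```text
corners [[0.51967581 0.111012   0.106     ]
 [0.51634187 0.13906351 0.106     ]
 [0.5324949  0.12682683 0.106     ]
 [0.50498733 0.12356093 0.106     ]]
0.1 1701 [296 225] [338 265] [0.51836446 0.12467889 0.10511317]
0.103 1576 [297 226] [338 265] [0.51895723 0.12478292 0.10536141]
0.104 1462 [297 226] [337 265] [0.5193104  0.12476973 0.10550346]
[180, 189, 197, 204, 205, 207, 207, 203, 193, 143, 77, 23, 11, 12, 22, 22, 6, 15, 19, 11, 11, 19, 24, 30, 29, 33, 30, 27, 36, 29, 32, 27, 32, 33, 31, 38, 34, 28, 33, 32, 28, 29, 27, 30, 30, 26, 27, 32, 28, 23, 30, 33, 30, 27, 29, 30, 22, 23, 30, 71, 125, 172, 187, 185, 184]
[160, 155, 145, 127, 97, 78, 57, 31, 26, 27, 27, 30, 32, 27, 27, 32, 31, 25, 31, 36, 31, 31, 30, 32, 26, 27, 28, 30, 28, 23, 30, 28, 30, 31, 28, 28, 24, 29, 32, 27, 29, 25, 16, 34, 31, 29, 26, 48, 92, 142, 152, 150, 148, 153, 156]
4.7333 [ 0.51925853 -0.19908825  0.21096589]
```

View pics/w2.png

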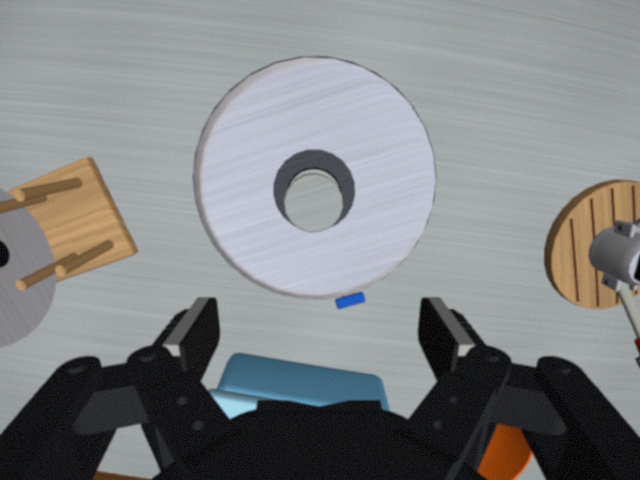

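View pics/w2c.png

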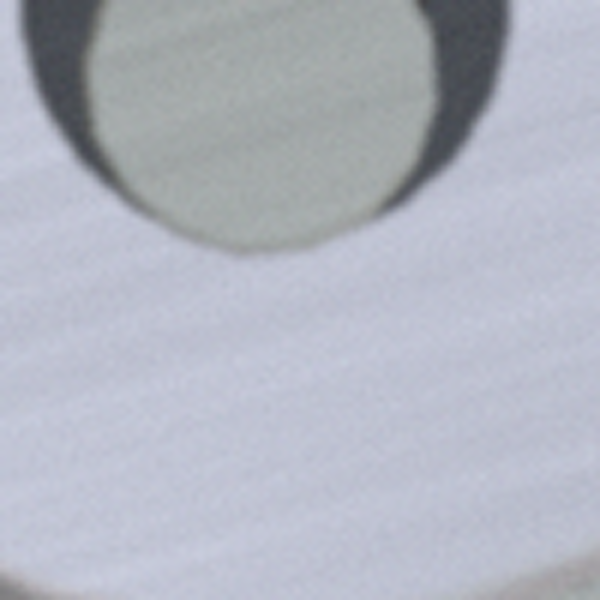

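```bash
cat > neck.py <<'E'
from h import *
def neck(tag,zt=.127):
    s=load(tag); P,uv,ok=cloud(s)
    m=ok&(P[:,2]>.118)&(np.hypot(P[:,0]-.489,P[:,1]+.2)<.035)
    mk=np.zeros((480,640),np.uint8); mk[uv[m][:,1],uv[m][:,0]]=1
    print(m.sum(),np.median(P[m][:,2]),"depth centroid",P[m].mean(0))
    c,_=cv2.findContours(mk,cv2.RETR_EXTERNAL,cv2.CHAIN_APPROX_NONE); c=max(c,key=cv2.contourArea)[:,0].astype(float)
    W=at_z(s,c,zt); (x,y),r=cv2.minEnclosingCircle(W[:,:2].astype(np.float32))
    from scipy.optimize import least_squares
    f=least_squares(lambda p:np.hypot(W[:,0]-p[0],W[:,1]-p[1])-p[2],[x,y,r],loss="soft_l1",f_scale=.0003)
    print("circle",f.x)
E
python3 - <<'E'
from neck import *
neck("w2")
movep([.4886,-.201,.211],[0,np.pi/2,.12]); hold(.3)
for i in range(3): hold(.2); print(observe()["time_s"],observe()["eef_pos"],observe()["ft_force"])
snap("wrist","w3"); neck("w3")
crop("w3","w3c",270,190,370,290,6)
E
```

```text
26758 0.2982806457189737 depth centroid [ 0.50203899 -0.19903059  0.28175858]
circle [ 0.68690864 -0.17473432  0.10648801]
5.5333 [ 0.48877618 -0.20096042  0.21090324] [0.09394518 0.89011352 0.27056712]
5.7333 [ 0.48864528 -0.20098396  0.21096353] [ 0.09071536 -0.37011286  0.30946615]
5.9333 [ 0.48858845 -0.20099334  0.21098472] [ 0.31736195  0.88918578 -0.36678533]
25510 0.2990814273778633 depth centroid [ 0.47472878 -0.20205502  0.28280764]
circle [ 0.77006189 -0.16633641  0.15193701]
```

View pics/w3c.png

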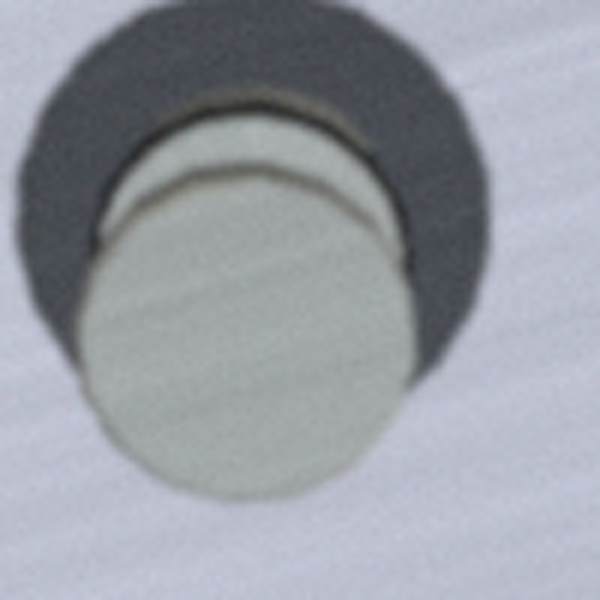

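```bash
sed -i 's/(P\[:,2\]>.118)/(P[:,2]>.12)\&(P[:,2]<.135)/' neck.py
python3 - <<'E'
from neck import *
neck("w2");neck("w3")
s=load("w3"); print(at_z(s,[(311.3,246.4),(283.3,246.4),(339.3,246.4),(311.3,273.5),(311.3,218.8)],.127))
E
```

```text
2719 0.12667216063290354 depth centroid [ 0.48931449 -0.2047462   0.12660905]
circle [ 0.48958373 -0.20468339  0.01951899]
2483 0.12666284368549982 depth centroid [ 0.48890652 -0.20473674  0.1265327 ]
circle [ 0.48914711 -0.20470239  0.01971205]
[[ 0.48906678 -0.20408128  0.127     ]
 [ 0.49137432 -0.22336625  0.127     ]
 [ 0.48676576 -0.18480614  0.127     ]
 [ 0.50921411 -0.20179585  0.127     ]
 [ 0.46953661 -0.20630087  0.127     ]]
```

Run:
```python
from neck import *
movep([.4886,-.203,.211],[0,np.pi/2,.12-np.pi]); hold(.7)
print(observe()["time_s"],observe()["eef_pos"],observe()["q"])
snap("wrist","w4"); neck("w4")
crop("w4","w4c",270,190,370,290,6)
```

```text
9.3333 [ 0.48857707 -0.20298166  0.2109596 ] [-5.42867373e-01  6.18654455e-03  1.79835088e+00 -1.09850029e-05
  1.33712120e+00  9.07881851e-01]
2504 0.1266267969034539 depth centroid [ 0.49098793 -0.20449209  0.1265092 ]
circle [ 0.49076883 -0.20452656  0.01967354]
```

View pics/w4c.png

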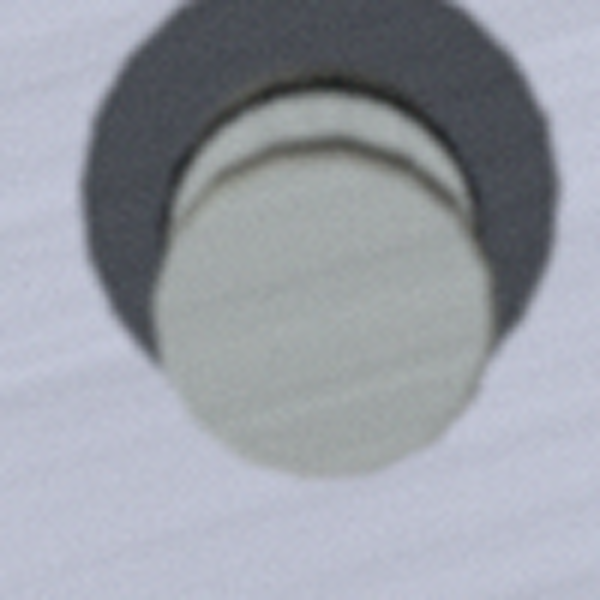

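```bash
cat > stub.py <<'E'
from h import *
def stub(tag):
    s=load(tag); P,uv,ok=cloud(s)
    for t in (.1,.103,.104):
        m=ok&(P[:,2]>t)&(P[:,2]<.112)&(np.hypot(P[:,0]-.519,P[:,1]-.125)<.03)
        W=at_z(s,uv[m],.106)[:,:2]
        c,_s,a=cv2.minAreaRect(W.astype(np.float32)*1000)
        print(t,m.sum(),P[m].mean(0),"rect",c,_s,a)
E
python3 - <<'E'
from h import *; from stub import stub
s=load("w4"); print(at_z(s,[(323.9,241.9)],.127))
movep([.5195,.125,.19],[0,np.pi/2,.123-np.pi]); hold(.7)
print(observe()["time_s"],observe()["eef_pos"],observe()["q"])
snap("wrist","w5"); stub("w1"); stub("w5")
crop("w5","w5c",280,180,360,280,6)
s=load("w5");g=cv2.cvtColor(s["im"],cv2.COLOR_RGB2GRAY).astype(int)
print(g[205:280,320].tolist()); print(g[245,290:345].tolist())
E
```

```text
[[ 0.49098783 -0.20451618  0.127     ]]
11.3333 [0.51950535 0.12502885 0.19000745] [8.85389996e-02 3.73519139e-02 1.80717375e+00 8.40341997e-06
 1.29703234e+00 1.53627445e+00]
0.1 1701 [0.51836446 0.12467889 0.10511317] rect (518.3281860351562, 124.57000732421875) (29.128799438476562, 29.24054718017578) 6.779775142669678
0.103 1576 [0.51895723 0.12478292 0.10536141] rect (518.650634765625, 124.83662414550781) (28.424413681030273, 28.71088981628418) 6.77718448638916
0.104 1462 [0.5193104  0.12476973 0.10550346] rect (518.67919921875, 124.59895324707031) (28.423725128173828, 27.885765075683594) 6.777184963226318
0.1 1689 [0.52132095 0.12510607 0.10509516] rect (521.35888671875, 125.12762451171875) (28.96187400817871, 29.428857803344727) 7.0163116455078125
0.103 1581 [0.5207219  0.12499925 0.1053129 ] rect (521.0159912109375, 125.04983520507812) (28.262222290039062, 28.677505493164062) 7.0163116455078125
0.104 1459 [0.5204082  0.12496023 0.10545523] rect (521.0174560546875, 125.03275299072266) (28.26092529296875, 28.206750869750977) 7.016310691833496
[191, 205, 209, 216, 213, 206, 175, 110, 40, 13, 3, 8, 17, 14, 15, 4, 6, 22, 16, 14, 18, 27, 25, 23, 24, 37, 29, 35, 30, 29, 30, 33, 37, 31, 28, 32, 33, 35, 28, 29, 29, 35, 30, 33, 33, 28, 31, 30, 32, 32, 31, 28, 26, 23, 32, 22, 37, 78, 122, 151, 159, 160, 161, 161, 162, 162, 161, 163, 160, 163, 164, 165, 163, 163, 161]
[156, 158, 157, 153, 157, 148, 134, 120, 119, 133, 117, 72, 37, 29, 28, 33, 28, 33, 34, 30, 37, 24, 30, 36, 25, 31, 35, 31, 32, 29, 29, 32, 33, 30, 28, 28, 36, 31, 29, 35, 33, 34, 33, 33, 29, 35, 31, 31, 26, 27, 19, 28, 58, 104, 135]
```

View pics/w5c.png

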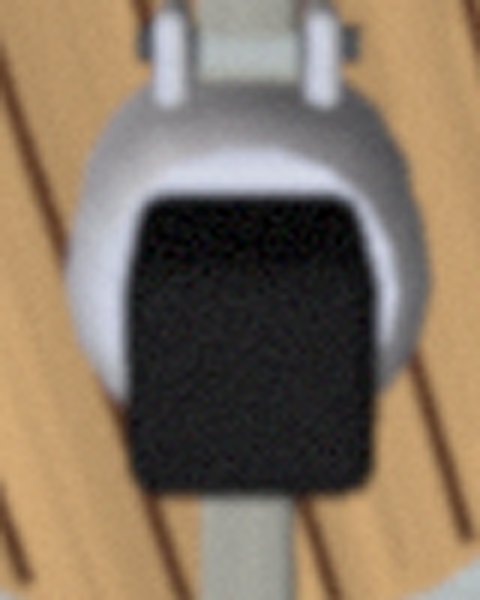

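Run:
```python
from h import *
psi=.1205-np.pi
movep([.5198,.1248,.15],[0,np.pi/2,psi]); 
move_l([.5198,.1248,.068],feed=.08,max_force=8); hold(.4)
o=observe();print(o["time_s"],o["eef_pos"],o["ft_force"])
gripper_to(.02,80); hold(.2)
o=observe();print(o["time_s"],o["eef_pos"],o["ft_force"],o["opening"])
move_l([.5198,.1248,.15],feed=.1); hold(.3)
o=observe();print(o["time_s"],o["eef_pos"],o["ft_force"],o["opening"])
snap("wrist","w6"); snap("side","s6")
crop("s6","s6c",240,190,340,290,6)
```

```text
13.2417 [0.51990414 0.12480036 0.06819482] [-0.09240431 -0.23625892 -0.36624898]
13.9917 [0.51988893 0.12469751 0.06807291] [ 0.27314457 -1.06557356  0.61399892] 0.02908030188598976
15.2583 [0.51948287 0.12477867 0.14943408] [-0.42633144 -0.49611722 -3.46079146] 0.02909112401530138
```

View pics/w6.png

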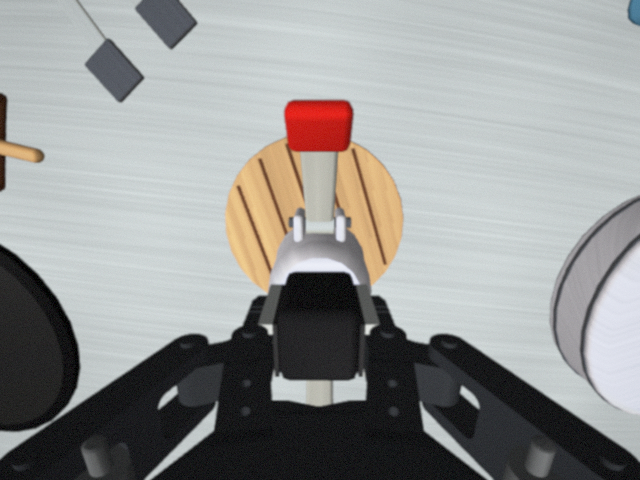

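View pics/s6c.png

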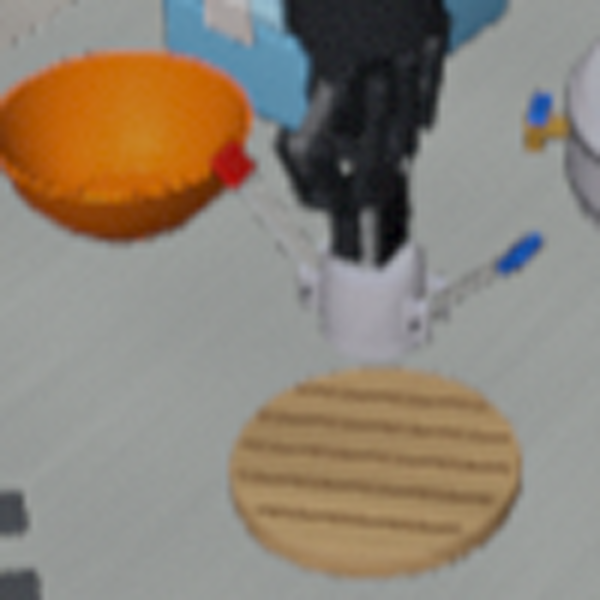

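Run:
```python
from h import *
psi=.1205-np.pi
move_l([.5198,.1248,.215],feed=.15)
movep([.48995,-.2046,.215],[0,np.pi/2,psi])
move_l([.48995,-.2046,.186],feed=.1); hold(.6)
def p(t=""):
    o=observe();print(t,round(o["time_s"],2),o["eef_pos"].round(5),o["ft_force"].round(2),o["torque"].round(2),round(o["opening"],4))
p("above")
r=move_l([.48995,-.2046,.156],feed=.03,max_force=4); p(r)
hold(.3); p()
```

```text
above 18.23 [ 0.48995 -0.20468  0.18608] [ 0.28  0.08 -4.01] [0.   0.02 0.01] 0.0296
False 19.38 [ 0.49001 -0.20495  0.15596] [ 0.43 -4.12 -5.79] [-0.82 -0.21 -0.02] 0.0291
 19.68 [ 0.49    -0.2049   0.15596] [ 1.85 -4.48 -6.48] [-0.95 -0.29  0.03] 0.0291
```

Run:
```python
from h import *
def p(t=""):
    o=observe();print(t,round(o["time_s"],2),o["eef_pos"].round(5),o["ft_force"].round(2),o["torque"].round(2),round(o["opening"],4))
for y,x in((-.2051,.49),(-.2054,.4901)):
    move_l([x,y,.156],feed=.02); hold(.25); p((x,y))
```

```text
(0.49, -0.2051) 20.18 [ 0.49002 -0.20501  0.15599] [ 0.67 -2.2  -5.01] [-0.51 -0.2   0.02] 0.0289
(0.4901, -0.2054) 20.68 [ 0.48997 -0.20513  0.15593] [-0.08  0.52 -4.71] [-0.06 -0.04 -0.04] 0.0292
```

Run:
```python
from h import *
def p(t=""):
    o=observe();print(t,round(o["time_s"],2),o["eef_pos"].round(5),o["ft_force"].round(2),o["torque"].round(2),round(o["opening"],4))
x,y=.4901,-.2053
r=move_l([x,y,.130],feed=.015,max_force=4); p(r)
```

```text
True 21.62 [ 0.49013 -0.20561  0.14347] [ 0.86 -2.23  0.55] [-0.3  -0.38  0.02] 0.0287
```

Run:
```python
from h import *
def p(t=""):
    o=observe();print(t,round(o["time_s"],2),o["eef_pos"].round(5),o["ft_force"].round(2),o["torque"].round(2),round(o["opening"],4))
x,y=.4901,-.2055
z=.1435
f0=observe()["ft_force"][2]
while z>.132:
    z-=.001; r=move_l([x,y,z],feed=.012,max_force=22); p((round(z,4),r))
    if r or observe()["ft_force"][2]>17: break
```

```text
(0.1425, False) 21.88 [ 0.4904  -0.20578  0.14302] [-0.43 -0.74  2.79] [-0.14  0.08  0.07] 0.029
(0.1415, False) 22.13 [ 0.49038 -0.20579  0.14159] [ 1.44 -1.59  3.  ] [-0.31 -0.2   0.03] 0.0293
(0.1405, False) 22.38 [ 0.49042 -0.2058   0.14104] [-0.01 -2.34  5.43] [-0.16  0.08  0.03] 0.0292
(0.1395, False) 22.63 [ 0.49045 -0.20581  0.14061] [-1.7  -1.08  8.89] [ 0.02  0.28 -0.02] 0.0293
(0.1385, False) 22.88 [ 0.49049 -0.20584  0.14022] [-3.88  0.55 12.62] [ 0.2   0.58 -0.05] 0.029
(0.1375, False) 23.13 [ 0.4905  -0.20585  0.13976] [-5.07  0.68 16.1 ] [ 0.29  0.98 -0.01] 0.0291
(0.1365, False) 23.38 [ 0.49055 -0.20588  0.13942] [-6.97  1.85 20.93] [ 0.59  1.26 -0.  ] 0.0291
```

Run:
```python
from h import *
def p(t=""):
    o=observe();print(t,round(o["time_s"],2),o["eef_pos"].round(5),o["tcp_rot"].round(4),o["ft_force"].round(2),o["torque"].round(2),round(o["opening"],4))
x,y=.4896,-.2055
move_l([x,y,.1365],feed=.01); hold(.2);p()
snap("side","s7"); snap("wrist","w7"); snap("top","t7")
crop("s7","s7c",310,150,410,250,6)
```

```text
23.83 [ 0.49049 -0.20586  0.13939] [-0.559   1.5699  2.7033] [-3.6   3.   19.33] [ 0.48  0.94 -0.02] 0.0291
```

View pics/s7c.png

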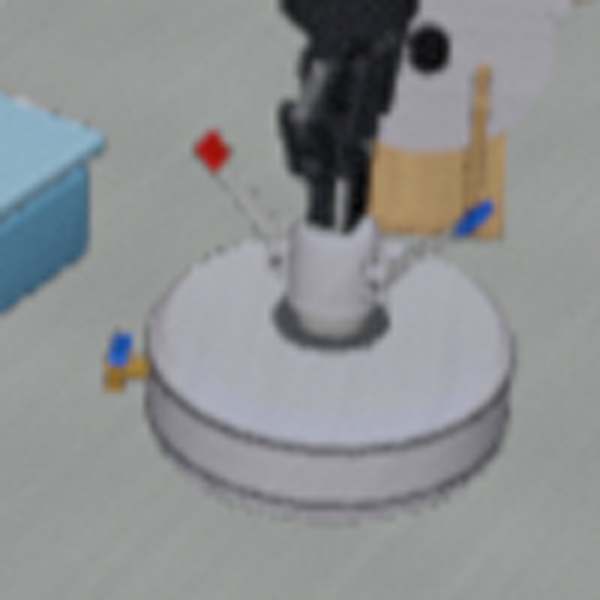

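View pics/w7.png

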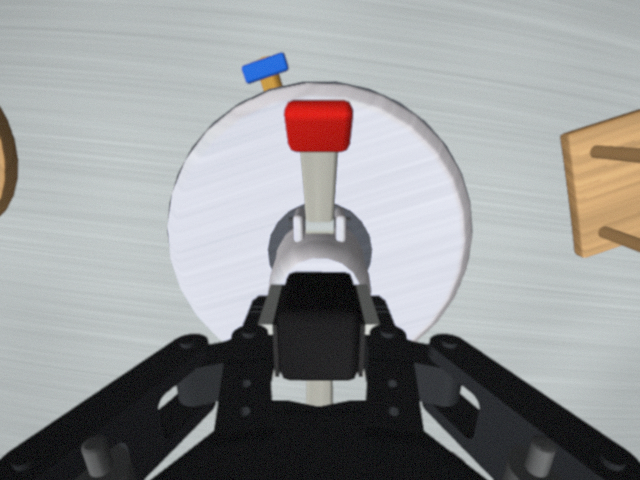

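Run:
```python
from h import *
def p(t=""):
    o=observe();print(t,round(o["time_s"],2),o["eef_pos"].round(5),o["ft_force"].round(2),o["torque"].round(2),round(o["opening"],4)); return o["ft_force"][2]
x,y=.4894,-.2052; z=.1365
for i in range(4):
    z-=.0005; move_l([x,y,z],feed=.01); hold(.1)
    if p(round(z,4))>22.5: break
hold(.3); p("held")
```

```text
0.136 24.33 [ 0.4905  -0.20586  0.13941] [-5.62  1.58 20.68] [ 0.52  1.07 -0.01] 0.0292
0.1355 24.68 [ 0.49056 -0.20587  0.1393 ] [-6.7   4.2  24.57] [ 0.62  1.27 -0.05] 0.0291
held 24.98 [ 0.49052 -0.20587  0.13927] [-6.02  2.97 23.68] [ 0.56  1.31 -0.  ] 0.0295
```

Run:
```python
from h import *
def p(t=""):
    o=observe();print(t,round(o["time_s"],2),o["eef_pos"].round(5),o["ft_force"].round(2),o["torque"].round(2),round(o["opening"],4)); return o["ft_force"][2]
move_l([.4903,-.2057,.1398],feed=.01); hold(.1);p()
gripper_to(.07); hold(.1); p("open")
move_l([.4903,-.2057,.235],feed=.12); hold(.5); p()
snap("wrist","w8"); snap("side","s8")
crop("s8","s8c",310,150,410,250,6)
```

```text
25.68 [ 0.49045 -0.20584  0.14041] [-1.08 -0.23  7.79] [0.   0.29 0.02] 0.0296
open 26.25 [ 0.49021 -0.20562  0.13961] [0.74 0.27 0.47] [0.03 0.04 0.04] 0.0702
 27.69 [ 0.49027 -0.20568  0.23486] [-0.11 -0.46 -0.49] [-0.07  0.01 -0.04] 0.0699
```

View pics/s8c.png

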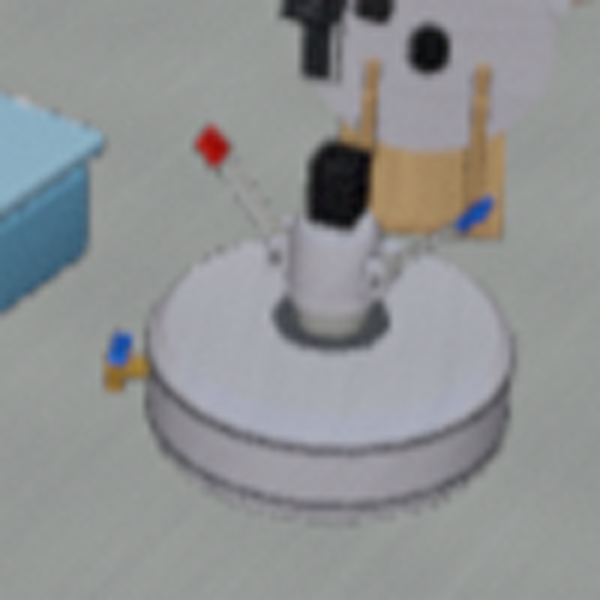

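View pics/w8.png

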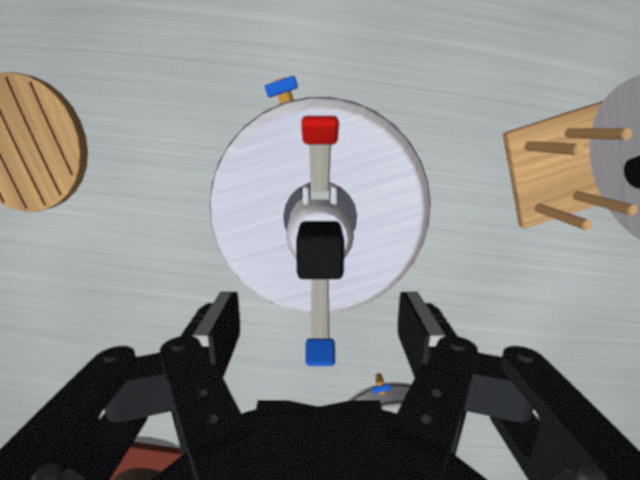

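Run:
```python
from h import *
s=load("w8"); P,uv,ok=cloud(s)
m=ok&(P[:,2]>.165)&(P[:,2]<.19)&(np.hypot(P[:,0]-.49,P[:,1]+.205)<.03)
print(m.sum(),np.median(P[m][:,2]),P[m].mean(0))
m2=m&(P[:,2]>np.median(P[m][:,2])-.001);A=np.c_[P[m2][:,:2]-[.49,-.205],np.ones(m2.sum())];print("plane",np.linalg.lstsq(A,P[m2][:,2],rcond=None)[0])
s=load("w1"); P,uv,ok=cloud(s); m=ok&(P[:,2]>.1)&(P[:,2]<.112)&(np.hypot(P[:,0]-.519,P[:,1]-.125)<.03)
m2=m&(P[:,2]>np.median(P[m][:,2])-.001);A=np.c_[P[m2][:,:2]-[.519,.125],np.ones(m2.sum())];print("plane ref",np.median(P[m][:,2]),np.linalg.lstsq(A,P[m2][:,2],rcond=None)[0])
for t in("s7","s8"):
    print(t)
```

```text
2338 0.17914979965271488 [ 0.49262272 -0.2041711   0.17831248]
plane [-0.00562859 -0.00073071  0.17942485]
plane ref 0.10534995267274758 [0.00360625 0.00145289 0.10556527]
s7
s8
```

Run:
```python
from h import *
def p(t=""):
    o=observe();print(t,round(o["time_s"],2),o["eef_pos"].round(5),o["ft_force"].round(2),o["torque"].round(2),round(o["opening"],4)); return o["ft_force"][2]
x,y=.4902,-.2055
gripper_to(0.0,40); move_l([x,y,.190],feed=.1); hold(.3); p()
r=move_l([x,y,.170],feed=.012,max_force=2.5); p(("contact",r))
z=observe()["eef_pos"][2]
for i in range(12):
    z-=.0006; r=move_l([x,y,z],feed=.012); f=p(round(z,4))
    if f>20: break
hold(.3); p("held")
```

```text
29.36 [ 0.49055 -0.2057   0.19068] [ 0.87 -0.75 -0.02] [0.03 0.06 0.02] 0.0001
('contact', True) 30.31 [ 0.49014 -0.20532  0.17921] [ 0.72 -0.56  2.85] [ 0.03 -0.19 -0.01] -0.0003
0.1786 30.56 [ 0.49034 -0.20549  0.17916] [-1.26  1.56  4.52] [ 0.18  0.2  -0.02] -0.0001
0.178 30.81 [ 0.49045 -0.20561  0.17908] [-1.9   1.05  7.52] [ 0.28  0.33 -0.01] 0.0002
0.1774 31.06 [ 0.49058 -0.20571  0.17895] [-3.29  2.19 10.16] [ 0.27  0.47 -0.04] 0.0
0.1768 31.31 [ 0.49067 -0.20574  0.17876] [-3.55  2.64 12.58] [0.37 0.64 0.04] 0.0
0.1762 31.56 [ 0.49074 -0.20581  0.17854] [-3.63  1.62 13.97] [0.42 0.77 0.02] 0.0002
0.1756 31.81 [ 0.49083 -0.20587  0.17834] [-5.86  2.94 16.54] [0.5  0.88 0.02] 0.0002
0.175 32.06 [ 0.49091 -0.20591  0.1781 ] [-4.86  2.46 18.05] [0.52 1.05 0.03] -0.0002
0.1744 32.31 [ 0.49099 -0.20594  0.1779 ] [-6.93  3.6  19.64] [0.63 1.17 0.02] 0.0
0.1738 32.56 [ 0.49105 -0.206    0.17769] [-7.16  5.32 22.  ] [ 0.71  1.31 -0.01] -0.0001
held 32.86 [ 0.49106 -0.20598  0.17769] [-7.52  3.86 21.53] [ 0.74  1.32 -0.01] -0.0001
```

Run:
```python
from h import *
def p(t=""):
    o=observe();print(t,round(o["time_s"],2),o["eef_pos"].round(5),o["ft_force"].round(2),round(o["opening"],4)); return o["ft_force"][2]
move_l([.4902,-.2055,.25],feed=.15)
gripper_to(.085)
a=.1205; u=np.array([np.cos(a),np.sin(a)]); ax=np.array([.4902,-.2056])
R=.030+.030+.047
for psi in(a-np.pi/2,a+np.pi/2):
    print(psi,inverse_kinematics([*(ax+R*u),.22],[0,np.pi/2,psi]),inverse_kinematics([*(ax-R*u),.1],[0,np.pi/2,psi]))
psi=a-np.pi/2
q=inverse_kinematics([*(ax+R*u),.22],[0,np.pi/2,psi])
if q is None or abs(q[5])>2.3: psi+=np.pi
movep([*(ax+R*u),.22],[0,np.pi/2,psi]); move_l([*(ax+R*u),.165],feed=.12); hold(.4); p(psi)
snap("side","s9"); crop("s9","s9c",290,130,410,250,6)
snap("wrist","w9")
```

```text
-1.4502963267948965 [-4.38293880e-01  2.32265055e-01  1.53393855e+00 -4.44089210e-16
  1.37538905e+00 -5.58793880e-01] [-6.96145945e-01 -8.38590259e-02  2.10878386e+00 -4.44089210e-16
  1.11666782e+00 -8.16645945e-01]
1.6912963267948966 [-0.43829388  0.23226506  1.53393855  0.          1.37538905  2.58279877] [-0.69614595 -0.08385903  2.10878386  0.          1.11666782  2.32494671]
-1.4502963267948965 36.62 [ 0.59666 -0.19281  0.16553] [-0.37  0.11  0.4 ] 0.0848
```

View pics/s9c.png

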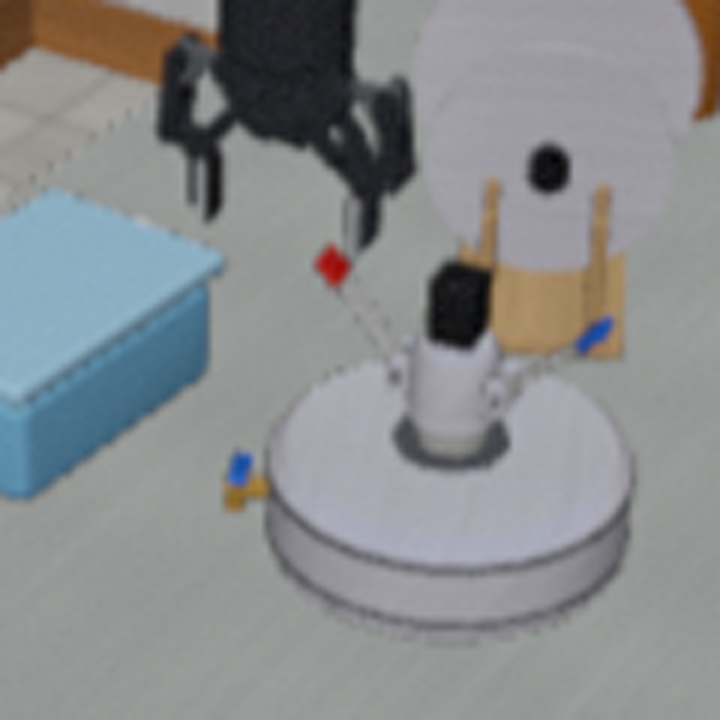

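View pics/w9.png

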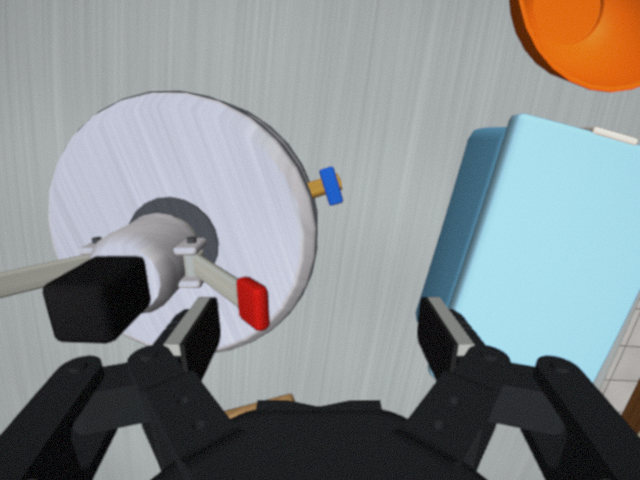

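Run:
```python
from h import *
z=np.load("pics/top0c.npz");s=dict(K=z["K"],D=z["D"],T=z["T"])
print(at_z(s,[(380,165),(448,167)],.091))
s=load("s9"); print("red tab px world along arm plane")
# intersect ray of red tab (side px) with plane through axis containing u
def arm(s,uv):
    a=.1205;n=np.array([-np.sin(a),np.cos(a),0]);o=s["T"][:3,3];r=(rays(s,[uv])@s["T"][:3,:3].T)[0]
    t=np.dot(np.array([.4902,-.2056,0])-o,n)/np.dot(r,n);X=o+t*r
    rad=(X[:2]-[.4902,-.2056])@[np.cos(a),np.sin(a)]; return rad,X[2],np.arctan2(abs(rad)-.03,X[2]-.1105)
print(arm(s,(290+333/6,130+267/6)),arm(s,(290+595/6,130+333/6)))
```

```text
[[ 0.70002888 -0.08737691  0.091     ]
 [ 0.68946309 -0.28180947  0.091     ]]
red tab px world along arm plane
(np.float64(0.07557131007471128), np.float64(0.16374879309722945), np.float64(0.7078624043940218)) (np.float64(-0.07996969629428073), np.float64(0.1621986173946074), np.float64(0.7683942965496628))
```

```bash
cat > press.py <<'E'
from h import *
def p(t=""):
    o=observe();print(t,round(o["time_s"],2),o["eef_pos"].round(4),o["ft_force"].round(2),o["torque"].round(2)); return o["ft_force"]
a=.1205; u=np.array([np.cos(a),np.sin(a)]); ax=np.array([.4902,-.2056])
def press(sgn,R,z0,z1,f0,lim=6.0,step=.002):
    xy=ax+sgn*R*u; z=z0; r=False
    while z>z1:
        z-=step; r=move_l([*xy,z],feed=.03,max_force=lim)
        o=observe(); f=o["ft_force"]-f0
        print(round(o["time_s"],2),round(z,4),o["eef_pos"].round(4)[2],f.round(1))
        if r or f[2]>lim or np.linalg.norm(f)>8: print("stop",r); break
E
python3 - <<'E'
from press import *
R=.105
move_l([*(ax+R*u),.150],feed=.08); hold(.3); f0=p()
press(1,R,.150,.120,f0,step=.003)
E
```

```text
37.37 [ 0.5947 -0.1931  0.1504] [ 0.53  0.57 -0.28] [-0.01 -0.05  0.04]
37.62 0.147 0.1467 [-0.2 -1.7  0.3]
37.87 0.144 0.1436 [-0.8  0.2 -0.2]
38.12 0.141 0.1407 [-0.2 -0.4  0.9]
38.37 0.138 0.1378 [-1.2 -0.5  0.1]
38.62 0.135 0.1348 [-0.7 -1.   1. ]
38.87 0.132 0.1318 [-0.3 -1.   0.9]
39.12 0.129 0.1288 [-0.2 -1.1  1.7]
39.37 0.126 0.1257 [-1.2 -0.9  1.4]
39.62 0.123 0.1227 [-0.2 -1.8  0.9]
39.87 0.12 0.1197 [-0.5 -1.3  1.5]
```

Run:
```python
from press import *
R=.105
f0=np.array([.3,.0,0])
r=move_l([*(ax+R*u),.098],feed=.03,max_force=5); p(r)
if not r: press(1,R,.098,.076,f0,lim=4.5,step=.002)
```

```text
False 40.75 [ 0.5939 -0.1928  0.0976] [ 1.39 -1.35  1.49] [-0.01 -0.12  0.05]
41.0 0.096 0.0956 [-0.9  0.2  1.9]
41.25 0.094 0.0937 [-0.8 -0.2  1.9]
41.5 0.092 0.0918 [-1.  -1.   2.7]
41.75 0.09 0.0901 [ 0.5 -0.5  3.1]
42.0 0.088 0.0885 [-1.1  0.4  5.6]
stop False
```

Run:
```python
from press import *
R=.105
f=p()
press(1,R,.088,.086,np.array([.3,0,0]),lim=6.5,step=.0007)
snap("side","s10"); crop("s10","s10c",290,130,410,250,6)
```

```text
42.0 [ 0.5947 -0.1932  0.0885] [-0.79  0.42  5.6 ] [-0.08  0.38 -0.02]
42.25 0.0873 0.0882 [-1.5 -0.5  7.6]
stop False
```

View pics/s10c.png

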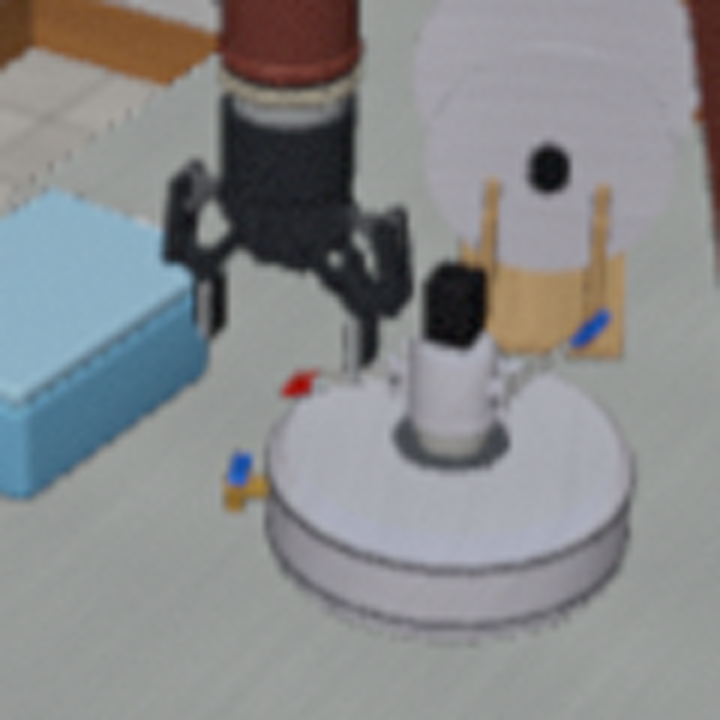

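Run:
```python
from press import *
def arm(s,uv,zp=.1105):
    n=np.array([-np.sin(a),np.cos(a),0]);o=s["T"][:3,3];r=(rays(s,[uv])@s["T"][:3,:3].T)[0]
    t=np.dot(np.array([*ax,0])-o,n)/np.dot(r,n);X=o+t*r
    rad=(X[:2]-ax)@u; return rad.round(4),X[2].round(4),np.arctan2(abs(rad)-.03,X[2]-zp).round(3)
R=.105
move_l([*(ax+R*u),.16],feed=.15); 
move_l([*(ax+R*u),.21],feed=.2); hold(.2); p()
snap("side","s11"); crop("s11","s11c",290,130,410,250,6)
for t,c in(("s10",(298,385)),):
    print(arm(load(t),(290+c[0]/6,130+c[1]/6)))
```

```text
43.53 [ 0.5934 -0.1925  0.2078] [-0.16 -0.32 -0.18] [ 0.    0.06 -0.01]
(np.float64(0.0956), np.float64(0.0801), np.float64(2.005))
```

View pics/s11c.png

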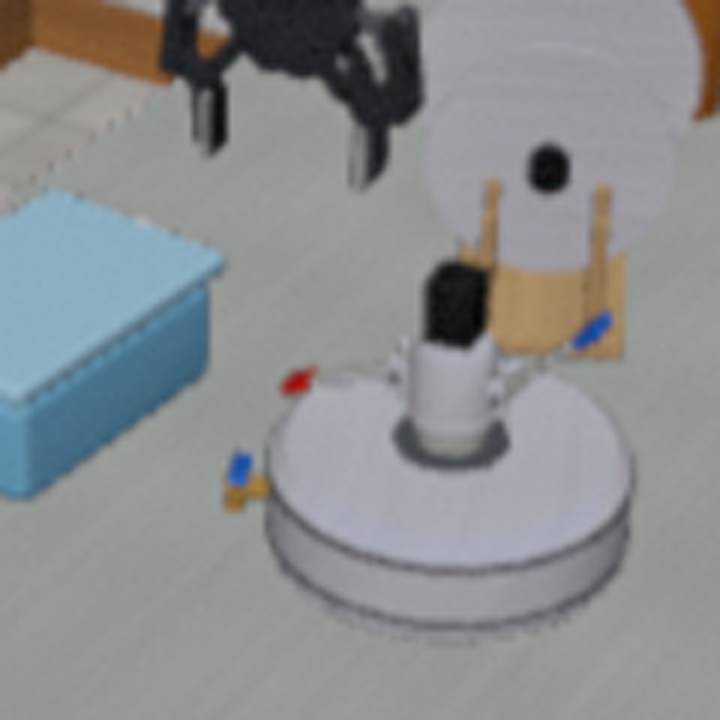

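Run:
```python
from press import *
R=.105
psi=a-np.pi/2
movep([*(ax-R*u),.21],[0,np.pi/2,psi]); move_l([*(ax-R*u),.150],feed=.12); hold(.2); f0=p()
r=move_l([*(ax-R*u),.125],feed=.04,max_force=5); p(r)
if not r:
    r=move_l([*(ax-R*u),.098],feed=.03,max_force=5); p(r)
    if not r: press(-1,R,.098,.076,f0,lim=5,step=.002)
snap("side","s12"); crop("s12","s12c",290,130,410,250,6)
```

```text
45.28 [ 0.3866 -0.2187  0.151 ] [-0.51 -0.22 -0.33] [-0.   -0.02  0.  ]
False 46.06 [ 0.3858 -0.2181  0.1248] [ 0.17 -0.17 -0.3 ] [ 0.01  0.01 -0.05]
False 47.11 [ 0.386  -0.2179  0.0978] [-0.28  1.04 -0.05] [-0.01  0.03  0.01]
47.36 0.096 0.096 [0.7 1.  1.4]
47.61 0.094 0.094 [0.7 0.4 1.6]
47.86 0.092 0.092 [1.6 0.6 2.1]
48.11 0.09 0.09 [ 1.6 -0.1  2.6]
48.36 0.088 0.0883 [0.3 0.4 5.1]
stop False
```

View pics/s12c.png

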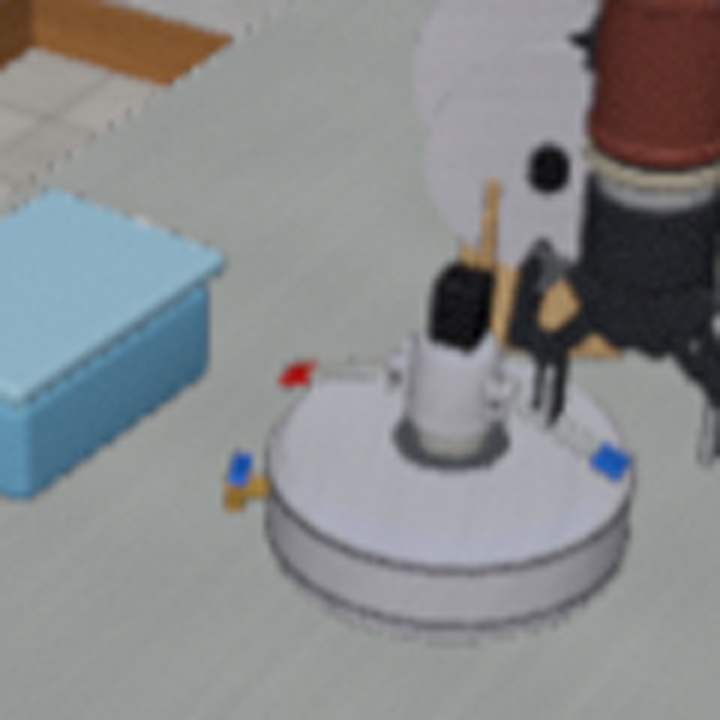

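Run:
```python
from press import *
R=.105
press(-1,R,.088,.0872,np.array([-.5,-.2,-.3]),lim=7,step=.0007)
move_l([*(ax-R*u),.16],feed=.15)
movep([*ax,.26],[0,np.pi/2,a-np.pi/2]); hold(.5); p()
snap("side","s13"); snap("wrist","w13"); crop("s13","s13c",290,130,410,250,6)
s=load("w13"); P,uv,ok=cloud(s)
m=ok&(P[:,2]>.17)&(P[:,2]<.19)&(np.hypot(P[:,0]-.49,P[:,1]+.205)<.03)
m2=m&(P[:,2]>np.median(P[m][:,2])-.001);A=np.c_[P[m2][:,:2]-[.49,-.205],np.ones(m2.sum())];print("plane",np.linalg.lstsq(A,P[m2][:,2],rcond=None)[0],P[m2].mean(0))
```

```text
48.66 0.0873 0.0879 [-0.9  0.4  7.8]
stop False
 50.42 [ 0.4899 -0.2057  0.2599] [0.67 0.54 0.3 ] [ 0.01  0.08 -0.  ]
plane [0.00868063 0.00338129 0.17929957] [ 0.48875516 -0.20465374  0.17928994]
```

View pics/s13c.png

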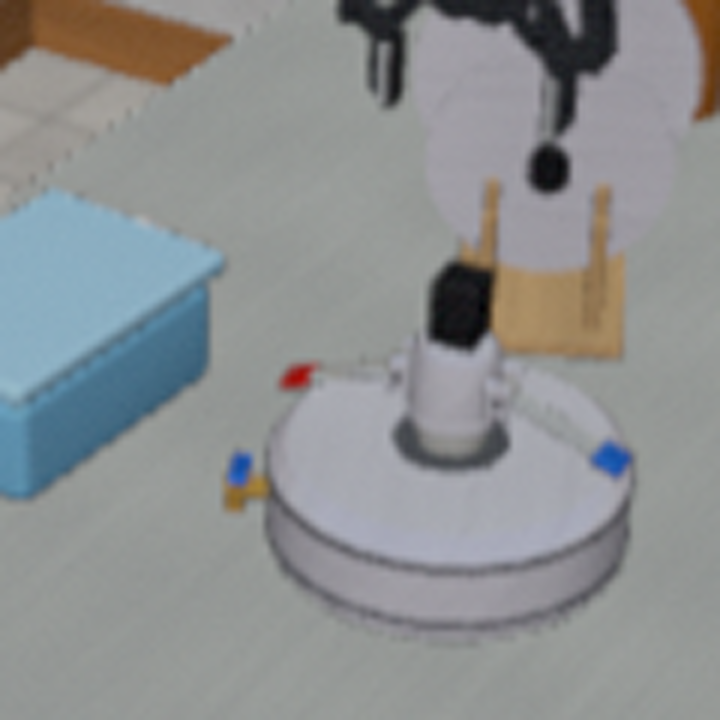

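View pics/w13.png

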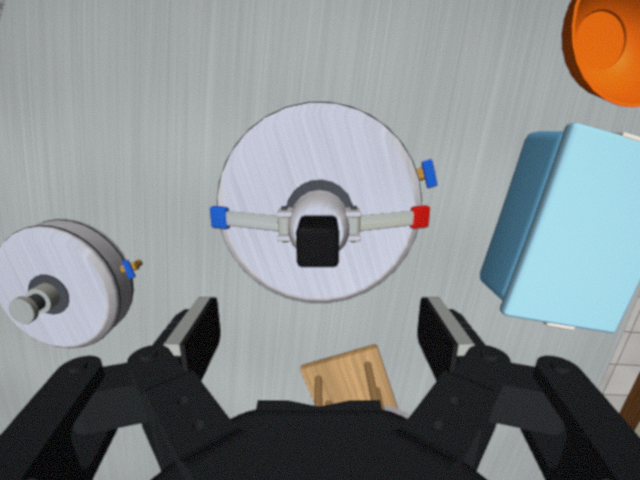

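Run:
```python
from h import *
s=load("w13"); P,uv,ok=cloud(s); im=s["im"].astype(int)
hs=cv2.cvtColor(s["im"],cv2.COLOR_RGB2HSV)
for n,c in(("red",(421,216)),("blue",(219,217))):
    m=ok&(abs(uv[:,0]-c[0])<6)&(abs(uv[:,1]-c[1])<6); q=np.median(P[m],0); r=np.hypot(*(q[:2]-[.4902,-.2056])); print(n,q.round(4),r.round(4),np.arctan2(r-.03,q[2]-.0045-.1105).round(3))
```

```text
red [ 0.5843 -0.1912  0.0909] 0.0952 1.926
blue [ 0.3963 -0.2152  0.0885] 0.0944 1.961
```

Run:
```python
from plant import *
job_done(); print(observe()["time_s"])
```

```text
the job is handed in; nothing more can be done
the job is handed in; nothing more can be done
```

I put the coupling on the larger tank's neck and pushed it down past the seal. I then swung the red arm and after it the blue arm to their stops, let go, and handed the job in at about 50 s. It reported no verdict.

- **Seating:** The first push reached about 24 N, and force rose at roughly 10 N/mm, which matches the washer compressing. The coupling rose about 1.4 to 2.5 mm on release, so I pressed it again on top of its stub to about 22 N.
- **Height:** With the arm clear, the coupling's grip point sits about 31.7 mm above `neck_top`. That is inside the 28 to 32 mm range, but near the top of it, and my depth readings carry about 0.5 mm of error. The tilt is about 0.5°.
- **Arms:** Each arm met a sharp force rise at the same height, to about 7.5 N for red and 7.8 N for blue. The final picture shows them leaning 1.93 rad (red) and 1.96 rad (blue), against 1.95 at the stop. Red reads slightly short of its stop, which the tilt and measuring error could explain. I did not press it again.
- **Forces during insertion:** Side forces reached about 7 N, and no limit was reached. I never touched the other kitchen things.

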